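Prop the bronze-finishing bed on its screw jack

ROBOT

A 6-joint arm with a two-finger parallel gripper is mounted at the origin on the work surface. World frame = base frame: x ahead of the robot, y to its left, z up, the work surface at z = 0. Lengths are in m, angles in rad, forces in N, time in s.
With the tool pointing down it reaches from about 0.4 to 0.925 m from the base axis. Payload 3.4 kg.
Tool frame: the origin (TCP) lies at the very end of the fingers, on their centre line; the grasp point (between the pads) lies grip_depth behind it (grip_depth is the distance from the TCP to the grasp point, in m); z points along the fingers, y is the direction in which the jaws open and shut (so a half turn about z gives the same grasp; the last joint's range is limited). The gripper opens to 85 mm and grips with 20 to 120 N. Pads are 22 mm wide; open, the fingers measure 114 mm over their backs; the gripper's body (76 mm by 85 mm) begins 54 mm behind the grasp point. The pads swing forward as they close: fully open they stand 13 mm farther back than shut.
Start: joints at [-1.329, 0.307, 1.506, -0, 1.328, -0.073], TCP at [0.179, -0.547, 0.209] pointing down, gripper open.
Joint ranges: [-3.12, 3.12], [-1.05, 2.28], [0.14, 2.33], [-1.42, 4.57], [0.1, 2.73], [-2.68, 2.68]. Speed limits (rad/s): [2.57, 2.57, 3.14, 3.14, 3.14, 3.14].

INTERFACE

Orientations are given as a unit quaternion [x, y, z, w].
In Python, from bench import state, capture, close_job, grip_depth gives the robot as it stands. The module is installed in compiled form; this text tells all that it offers.
- The arm moves only by the tool send_rows, never from a script. Its argument "deltas" is a list of rows, each an object of numbers: "wx", "wy", "wz": the turn, a rotation vector about the world's x, y, z in rad; "dx", "dy", "dz": the shift along the world's x, y, z in m; "hand": the opening, from 0 (shut) to 1 (fully open). A call has 1 to 20 rows; each row is the pose to reach, as a shift and turn from the pose commanded when the call began; what a row does not reach only later rows make up. A row lasts 1/8 s, in which the tool goes at most 62.5 mm and 10.7 degrees, less where a joint would pass 70% of its speed; a pose out of reach is approached as far as the arm can. A call with a gripper value outside its range is refused whole. The fingers move at their own pace and stop on an object; "squeeze" is the grip in N (left out, the last holds). Time passes only in rows, so rows that repeat a pose let the fingers close. It gives the time, the measured TCP pose, the force and the opening at its end, in the units of the state.
- state(): the state, without advancing time (a new reading comes with each control period).
- capture(name): name is "side" or "top" or "wrist"; returns a dict with "color" (420x560x3 uint8, red, green, blue), "depth" (420x560 float32, m along the optical axis (not along the pixel's ray), 0 where there is no reading), "vertical_fov" (degrees; the focal length in pixels is half the picture's height over the tangent of half this angle, whatever the lens; pixels are square), "cx", "cy" (the principal point, pixels), "R" (3x3) and "t" (3): a world point X has camera coordinates R X + t. Camera axes: x right, y down, z forward; pixel columns grow to the right and rows downward; lengths in m; the calibration is good to about 2 mm. The wrist camera is an equidistant fisheye: a pixel r from the principal point sees the ray r / f radians off the axis. A picture is of the moment at which its call begins.
- close_job(): hands the job in, once; it reports no verdict.
The state is a dict: "t": time; "joints": joint angles; "dq": joint speeds; "tau": joint torques, N m; "eef_pos": TCP position; "eef_rot": TCP orientation; "contact_force": force on the tool from outside, world axes, zero at the start; "wrist_torque": the same for the moment, N m; "gripper_width": opening from 0.0 (shut) to 1.0 (fully open).
Only numpy, scipy, OpenCV 4.12 (cv2) and the standard library are available. Lean on these libraries where they do the work, as an engineer would, in place of code of your own. Each camera call takes 0.05 s, during which the arm holds its last target.

TASK

The free end of the finishing bed that carries the bronze needs its prop before anyone hammers on it. Lay the long timber packing block flat on the bench squarely under the jack's foot and let go of it, then wind the crank clockwise until the foot bears firmly on the block - stop when the crank has clearly gone heavier, before it doubles, so that the bed is steadied but not jacked up. Let go of the crank and leave the other things on the bench where they are.

Things in the scene. Friction and masses are not known exactly. Their poses are not given: they have to be found in the camera images.
- block_centre (a point): centre (half-way up) of the packing block: a plain brown planed timber, loose, 200 mm long (its x axis), 64 mm wide (its y axis), 45 mm high, 0.4 kg. It starts lying flat on the bench to the left of the jack. It is the only long timber lying loose
- block: the same packing block; this origin is the centre of its underside
- jack_axis (a point): point on the vertical axis of the screw jack, level with the top of its crank arm, 247 to 262 mm above the bench (differs from job to job). Its y axis points level away from the bed, out over the open free end; its z axis is up. The bright steel jack tube, 42 mm across (collar 49, grey gear head 62), hangs straight below; its lower end is 157 mm below this point, the crank's hub nut reaches 4 mm above it
- stand: the stand: pedestal, rigid grey steel bed 100 mm wide with the bronze lying on it, and the jack on its free end with leg and foot; all but the crank is lower than jack_axis. Origin under the jack axis near bench level, bed along its -y. The 31 mm leg ends in a round flat rubber foot 40 mm across that starts anywhere from 63 to 83 mm above the bench (18 to 38 over a laid block)
- crank (a joint): angle of the crank (rad), growing clockwise seen from above; starts between 0 and 1.5. At 0 the arm points along +x of jack_axis. One turn lowers the foot 20 mm; it stays where it is left. Free, it takes about 9.5 N along the circle at the knob, and 6 N more for each 100 N under the foot. Well set, it is half as heavy again to turn as when free (fair from 1.35 to 1.9 times)
- knob_centre (a point): centre of the crank's black upright grip knob: 26 mm across, 50 mm tall, spins freely on its pin, 55 mm from the jack axis. Its centre is 27 mm above jack_axis; the crank arm beneath it, 18 mm wide, ends 27 mm below the knob's centre
- chisel_a_at (a point): middle of a 15 cm steel chisel on the bench: leave
- chisel_b_at (a point): middle of a 11 cm steel chisel on the bench: leave
- mallet_at (a point): middle of a steel-headed mallet with wooden handle: leave
- offcut_at (a point): centre of a short pale timber offcut, 75 x 55 x 38 mm: leave
- finial_at (a point): centre of a small cast bronze finial standing on the bench, 44 mm across, 57 mm tall: leave
Things that resemble listed ones, but are neither listed nor needed, are in the scene too. There is more than one size of the block; the job needs the largest.

How it is judged:
On the way, in this order (a step that is already met when the one before it is completed fails the run):
1. the packing block lies flat and released under the jack's foot, the foot not yet bearing (x of jack_axis in the frame of block between -0.082 and 0.082 m and y of jack_axis in the frame of block between -0.016 and 0.016 m and angle between block's own z axis and vertical below 0.05 rad and height (world z) of block below 0.004 m and contact force between each of the arm, the fingers and block below 0.1 N and contact force between stand and block below 5 N), for 0.2 s.
2. the foot has been wound down and bears on the block with at least 50 N (contact force between stand and block above 50 N), for 0.2 s.
At the end, for the whole second after the job is handed in: the jack's foot bears on the packing block with 50 to 150 N; the block lies flat on the bench under the foot (jack axis within 16 mm of the block's centre line and within 82 mm of its middle lengthwise) and is at rest (contact force between stand and block between 50 and 150 N and x of jack_axis in the frame of block between -0.082 and 0.082 m and y of jack_axis in the frame of block between -0.016 and 0.016 m and angle between block's own z axis and vertical below 0.05 rad and height (world z) of block below 0.004 m and linear speed of block below 0.02 m/s); the robot touches nothing.
It fails at once if the jack is wound so hard that its foot bears with more than 190 N (the bed is being jacked up) (contact force between stand and block above 190 N).
It fails at once if a chisel, the mallet, the offcut or the finial is moved more than 40 mm (distance of any of chisel_a_at, chisel_b_at, mallet_at, offcut_at, finial_at from where it was at the start of the episode above 0.04 m).
It also fails if it takes over 72 s, if anything falls off the work surface, if the arm or the gripper's body presses on something with over 40 N, if the wrist force passes 120 N, or if a joint passes its speed limit or range.

## Working session

There is one attempt and no reset: what is moved stays moved. The work goes in short steps, Python scripts to look and compute and a tool call to move; the robot and the scene stay as the last step left them, time stands still between calls to the robot, and variables do not carry over. Pictures are saved under pics/ and viewed, and the job is handed in when it is done.

Besides the shell and the picture viewer there is one more tool, called as name(argument=value, ...) on one line, values as JSON. send_rows: Moves the arm, as the interface text tells. Its arguments: {"type":"object","properties":{"deltas":{"type":"array","items":{"type":"object","properties":{"wx":{"type":"number"},"wy":{"type":"number"},"wz":{"type":"number"},"dx":{"type":"number"},"dy":{"type":"number"},"dz":{"type":"number"},"hand":{"type":"number"}}}},"squeeze":{"type":"number"}},"required":["deltas"]}

```bash
mkdir -p pics; cat > h.py <<'E'
import numpy as np, cv2
from bench import state, capture, close_job, grip_depth
def snap(n,f):
    c=capture(n); cv2.imwrite('pics/'+f+'.png',c['color'][:,:,::-1]); np.savez('pics/'+f+'.npz',**c); return c
def load(f): return dict(np.load('pics/'+f+'.npz'))
def foc(c): return c['color'].shape[0]/2/np.tan(np.radians(float(c['vertical_fov'])/2))
def ray(c,u,v,fish=False):
    f=foc(c);x=(u-c['cx']);y=(v-c['cy'])
    if fish:
        r=np.hypot(x,y);th=r/f;d=np.array([np.sin(th)*x/max(r,1e-9),np.sin(th)*y/max(r,1e-9),np.cos(th)])
    else: d=np.array([x/f,y/f,1.])
    return -c['R'].T@c['t'], c['R'].T@d
def onz(c,u,v,z,fish=False):
    o,d=ray(c,u,v,fish); return o+d*(z-o[2])/d[2]
def proj(c,X):
    p=c['R']@np.array(X)+c['t'];f=foc(c);return p[0]/p[2]*f+c['cx'],p[1]/p[2]*f+c['cy']
def cloud(c):
    f=foc(c);h,w=c['depth'].shape;u,v=np.meshgrid(np.arange(w),np.arange(h));d=c['depth']
    P=np.stack([(u-c['cx'])/f*d,(v-c['cy'])/f*d,d],-1)
    return (P-c['t'])@c['R']
E
python3 - <<'E'
from h import *
for n in('side','top','wrist'):
    c=snap(n,n+'0'); print(n,c['vertical_fov'],c['cx'],c['cy'],(-c['R'].T@c['t']).round(3),c['R'].round(2).tolist())
print(grip_depth,state())
E
```

```text
side 49.26178229396527 283.7992632392858 210.94119854416218 [-0.046  0.648  1.025] [[-0.7, -0.71, -0.01], [-0.51, 0.52, -0.68], [0.49, -0.47, -0.73]]
top 43.21218227408793 275.86019782740885 214.7546311856382 [0.383 0.111 1.61 ] [[-0.03, -1.0, 0.01], [-1.0, 0.03, -0.09], [0.09, -0.01, -1.0]]
wrist 65.70646984690485 280.60216316188865 211.8233073620719 [ 0.253 -0.521  0.374] [[0.31, -0.95, -0.0], [-0.9, -0.3, 0.31], [-0.29, -0.09, -0.95]]
0.0187 {'t': 0.15, 'joints': array([-1.32853486e+00,  3.07423248e-01,  1.50734950e+00, -1.30541469e-05,
        1.32840182e+00, -7.35000397e-02]), 'dq': array([ 0.00124471, -0.00133086, -0.00458216,  0.00185895,  0.00121381,
       -0.00074672]), 'tau': array([ 5.94048997e-04, -4.57975924e+01, -2.52220559e+01, -2.38744569e-04,
        8.52631376e-03, -5.88457624e-06]), 'eef_pos': array([ 0.17839954, -0.54604261,  0.20848901]), 'eef_rot': array([ 9.87562145e-01,  1.57227175e-01, -7.29750898e-05, -7.87612055e-04]), 'contact_force': array([-0.49417428,  0.4888298 ,  0.04522771]), 'wrist_torque': array([0.0319226 , 0.00079013, 0.03097786]), 'gripper_width': 0.9967488377501478}
```

View pics/top0.png

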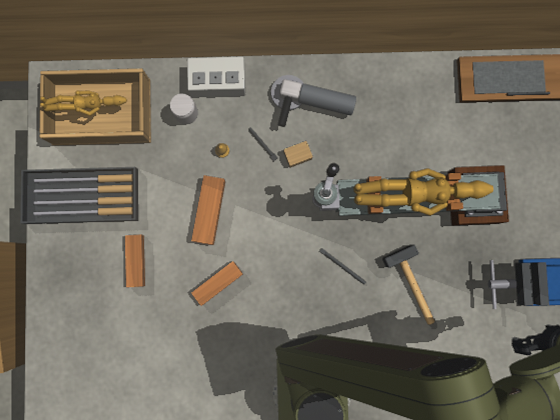

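View pics/side0.png

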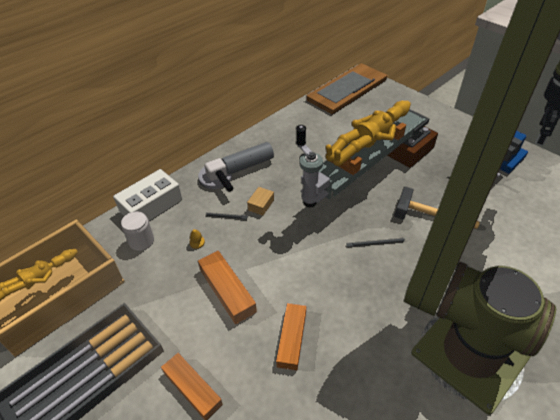

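View pics/wrist0.png

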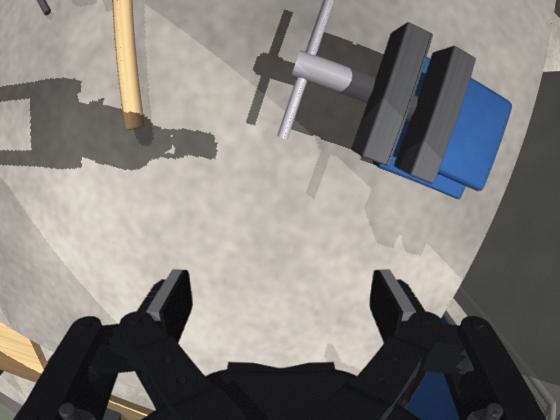

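Candidates in the top view for the long timber: A (207,210), B (134,261), C (217,284), and the pale offcut (298,153), which must stay put. A looks the largest. Next I'll measure all of them, plus the jack parts.

```bash
python3 - <<'E'
from h import *
c=load('top0'); P=cloud(c)
hsv=cv2.cvtColor(c['color'],cv2.COLOR_RGB2HSV)
for (u,v) in [(207,210),(134,261),(217,284),(298,153)]:
    print(u,v,'hsv',hsv[v,u],'P',P[v,u].round(3))
m=((hsv[...,1]>110)&(hsv[...,0]<20)).astype(np.uint8)
m2=m&((P[...,2]>0.02)&(P[...,2]<0.06)).astype(np.uint8)
n,L,st,ce=cv2.connectedComponentsWithStats(m2)
for i in range(1,n):
    if st[i,4]<150: continue
    pts=P[L==i]; z=np.median(pts[:,2]); zz=np.percentile(pts[:,2],90)
    top=pts[pts[:,2]>zz-0.006]
    r=cv2.minAreaRect((top[:,:2]*1000).astype(np.float32))
    print(ce[i].round(0),st[i,4],'z',z.round(4),zz.round(4),'rect mm',np.round(r[0],1),np.round(r[1],1),round(r[2],1))
# heights near jack
q=P[150:220,300:350]
zz=q[...,2]; print('maxz',zz.max())
cv2.imwrite('pics/crop1.png',np.hstack([cv2.resize(c['color'][150:220,290:360],(400,400),interpolation=cv2.INTER_CUBIC),cv2.resize(c['color'][170:250,170:250],(400,400),interpolation=cv2.INTER_CUBIC)])[:,:,::-1])
s=load('side0'); cv2.imwrite('pics/crop2.png',cv2.resize(s['color'][110:230,250:410],(800,600),interpolation=cv2.INTER_CUBIC)[:,:,::-1])
E
```

```text
207 210 hsv [ 13 146 178] P [0.542 0.296 0.04 ]
134 261 hsv [ 13 143 159] P [0.397 0.514 0.037]
217 284 hsv [ 13 146 175] P [0.323 0.271 0.037]
298 153 hsv [ 17 110 171] P [0.708 0.019 0.031]
[509.  77.] 1514 z 0.024 0.0283 rect mm [ 927.1 -642.5] [312.4 139.1] 89.7
[208. 210.] 1462 z 0.0439 0.0482 rect mm [543.1 293.8] [ 62.8 197.5] 78.3
[134. 260.] 893 z 0.0337 0.0383 rect mm [399.5 516.4] [151.1  49.2] 0.7
[415. 288.] 345 z 0.0267 0.0321 rect mm [ 281.6 -318.7] [195.9  18.9] 22.0
[216. 283.] 859 z 0.0334 0.0378 rect mm [325.6 273.1] [ 47.9 152.6] 35.6
maxz 1.6099049541254051
```

View pics/crop1.png

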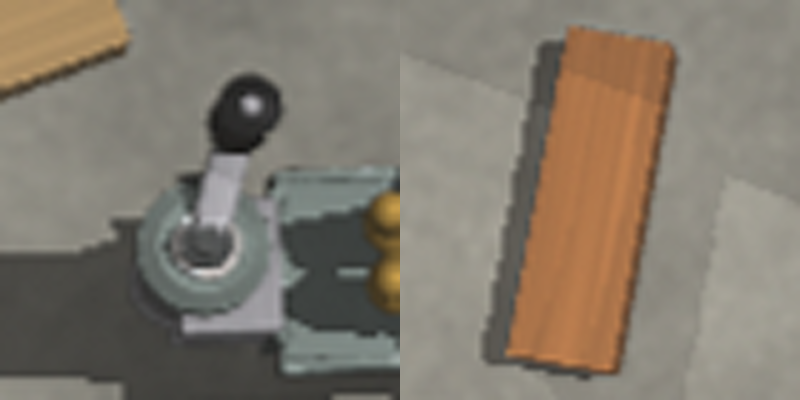

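View pics/crop2.png

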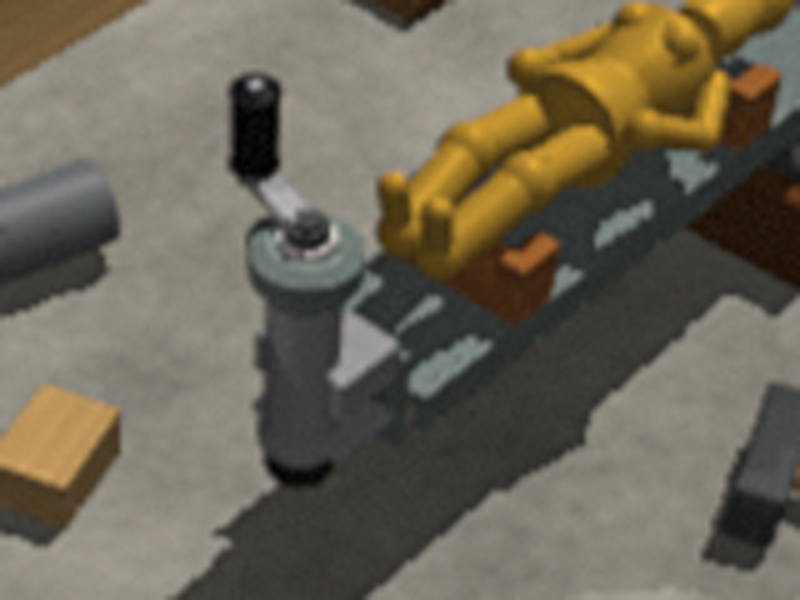

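The left crop shows the crank hub at top-view pixel (326,192), with the knob to its upper right. The right crop shows timber A as a plain single block. Measured, A is 197 x 63 mm with its top at 45 mm, while B and C are about 150 x 48 x 37, so A is the one. Now to triangulate the hub and knob.

```bash
python3 - <<'E'
from h import *
a=load('top0'); b=load('side0')
def tri(pa,pb):
    o1,d1=ray(a,*pa);o2,d2=ray(b,*pb)
    A=np.stack([d1,-d2],1);s=np.linalg.lstsq(A,o2-o1,rcond=None)[0]
    x=o1+d1*s[0];y=o2+d2*s[1];return (x+y)/2,np.linalg.norm(x-y)
# hub nut top: top crop (207,238) side crop (310,222)
hub=tri((290+207*.175,150+238*.175),(250+310/5,110+222/5)); print('hub',hub)
# knob top centre: top crop(252,100) side (257,83)
kt=tri((290+254*.175,150+100*.175),(250+257/5,110+85/5)); print('knobtop',kt)
# gear-head ring circle (top of gear head) in top view crop centre(205,246)
P=cloud(a)
for v in range(176,206,3): print(v,[tuple((P[v,u]*1000).round().astype(int)) for u in range(314,342,4)])
E
```

```text
hub (array([ 0.55763356, -0.03766062,  0.25609667]), np.float64(0.0016502060609746728))
knobtop (array([ 0.61175924, -0.05468851,  0.30560268]), np.float64(0.0002637787410244939))
176 [(np.int64(640), np.int64(-29), np.int64(3)), (np.int64(641), np.int64(-42), np.int64(0)), (np.int64(639), np.int64(-54), np.int64(5)), (np.int64(599), np.int64(-38), np.int64(253)), (np.int64(598), np.int64(-48), np.int64(258)), (np.int64(638), np.int64(-90), np.int64(5)), (np.int64(638), np.int64(-102), np.int64(5))]
179 [(np.int64(631), np.int64(-29), np.int64(3)), (np.int64(631), np.int64(-41), np.int64(3)), (np.int64(631), np.int64(-54), np.int64(-3)), (np.int64(592), np.int64(-38), np.int64(254)), (np.int64(590), np.int64(-48), np.int64(260)), (np.int64(630), np.int64(-90), np.int64(2)), (np.int64(630), np.int64(-103), np.int64(-4))]
182 [(np.int64(623), np.int64(-29), np.int64(-3)), (np.int64(622), np.int64(-41), np.int64(-2)), (np.int64(586), np.int64(-29), np.int64(240)), (np.int64(583), np.int64(-37), np.int64(257)), (np.int64(583), np.int64(-48), np.int64(257)), (np.int64(621), np.int64(-91),
[... 1695 characters left out ...]
, np.int64(-79), np.int64(162))]
200 [(np.int64(552), np.int64(-16), np.int64(130)), (np.int64(539), np.int64(-17), np.int64(241)), (np.int64(538), np.int64(-26), np.int64(247)), (np.int64(538), np.int64(-37), np.int64(245)), (np.int64(538), np.int64(-47), np.int64(244)), (np.int64(538), np.int64(-59), np.int64(238)), (np.int64(546), np.int64(-79), np.int64(165))]
203 [(np.int64(546), np.int64(-17), np.int64(110)), (np.int64(541), np.int64(-25), np.int64(147)), (np.int64(531), np.int64(-27), np.int64(239)), (np.int64(531), np.int64(-37), np.int64(238)), (np.int64(530), np.int64(-48), np.int64(238)), (np.int64(538), np.int64(-67), np.int64(165)), (np.int64(538), np.int64(-78), np.int64(166))]
```

Hub: (0.558, -0.038), axis level about 0.254. Knob: 57 mm out at about -17°, so the crank is at about 0.3 rad. Both fit the description. I'll grasp block A 65 mm from its centre on the near end and swing it to lie along y.

send_rows(deltas=[{"dx": 0.03,"dy": 0.05,"dz": 0.04,"wz": 0.15,"hand": 1},{"dx": 0.06,"dy": 0.1,"dz": 0.08,"wz": 0.3},{"dx": 0.1,"dy": 0.15,"dz": 0.12,"wz": 0.45},{"dx": 0.14,"dy": 0.2,"dz": 0.15,"wz": 0.6},{"dx": 0.18,"dy": 0.25,"dz": 0.16,"wz": 0.75},{"dx": 0.21,"dy": 0.3,"dz": 0.16,"wz": 0.9},{"dx": 0.24,"dy": 0.35,"dz": 0.16,"wz": 1.05},{"dx": 0.25,"dy": 0.4,"dz": 0.16,"wz": 1.2},{"dx": 0.255,"dy": 0.45,"dz": 0.16,"wz": 1.35},{"dx": 0.26,"dy": 0.5,"dz": 0.16,"wz": 1.5},{"dx": 0.265,"dy": 0.55,"dz": 0.16,"wz": 1.65},{"dx": 0.27,"dy": 0.6,"dz": 0.14,"wz": 1.8},{"dx": 0.28,"dy": 0.65,"dz": 0.1,"wz": 1.95},{"dx": 0.285,"dy": 0.7,"dz": 0.06,"wz": 2.1},{"dx": 0.29,"dy": 0.75,"dz": 0.02,"wz": 2.25},{"dx": 0.295,"dy": 0.8,"dz": -0.02,"wz": 2.4},{"dx": 0.3,"dy": 0.84,"dz": -0.05,"wz": 2.55},{"dx": 0.3005,"dy": 0.854,"dz": -0.06,"wz": 2.621},{"dx": 0.3005,"dy": 0.854,"dz": -0.06,"wz": 2.621}], squeeze=100)

```text
validation failed for argument at $.de...
```

```bash
python3 - <<'E'
from h import *
s=state();print(s['t'],s['eef_pos'],s['eef_rot'],s['contact_force'])
from scipy.spatial.transform import Rotation as R
print(R.from_quat(s['eef_rot']).as_matrix().round(3))
c=snap('wrist','wrist1')
E
```

```text
0.15 [ 0.17839954 -0.54604261  0.20848901] [ 9.87562145e-01  1.57227175e-01 -7.29750898e-05 -7.87612055e-04] [-0.49417428  0.4888298   0.04522771]
[[ 0.951  0.311 -0.   ]
 [ 0.311 -0.951  0.002]
 [ 0.    -0.002 -1.   ]]
```

View pics/wrist1.png

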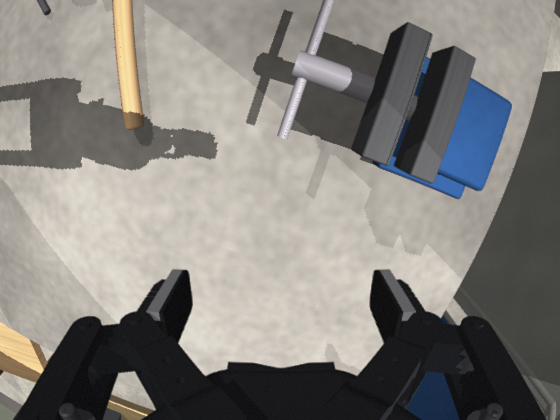

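The call was refused and nothing moved. I'll retry with every field written in each row.

send_rows(deltas=[{"dx": 0.03,"dy": 0.05,"dz": 0.04,"wx": 0,"wy": 0,"wz": 0.15,"hand": 1},{"dx": 0.06,"dy": 0.1,"dz": 0.08,"wx": 0,"wy": 0,"wz": 0.3,"hand": 1},{"dx": 0.1,"dy": 0.15,"dz": 0.12,"wx": 0,"wy": 0,"wz": 0.45,"hand": 1},{"dx": 0.14,"dy": 0.2,"dz": 0.15,"wx": 0,"wy": 0,"wz": 0.6,"hand": 1},{"dx": 0.18,"dy": 0.25,"dz": 0.16,"wx": 0,"wy": 0,"wz": 0.75,"hand": 1},{"dx": 0.21,"dy": 0.3,"dz": 0.16,"wx": 0,"wy": 0,"wz": 0.9,"hand": 1},{"dx": 0.24,"dy": 0.35,"dz": 0.16,"wx": 0,"wy": 0,"wz": 1.05,"hand": 1},{"dx": 0.25,"dy": 0.4,"dz": 0.16,"wx": 0,"wy": 0,"wz": 1.2,"hand": 1},{"dx": 0.255,"dy": 0.45,"dz": 0.16,"wx": 0,"wy": 0,"wz": 1.35,"hand": 1},{"dx": 0.26,"dy": 0.5,"dz": 0.16,"wx": 0,"wy": 0,"wz": 1.5,"hand": 1},{"dx": 0.265,"dy": 0.55,"dz": 0.16,"wx": 0,"wy": 0,"wz": 1.65,"hand": 1},{"dx": 0.27,"dy": 0.6,"dz": 0.14,"wx": 0,"wy": 0,"wz": 1.8,"hand": 1},{"dx": 0.28,"dy": 0.65,"dz": 0.1,"wx": 0,"wy": 0,"wz": 1.95,"hand": 1},{"dx": 0.285,"dy": 0.7,"dz": 0.06,"wx": 0,"wy": 0,"wz": 2.1,"hand": 1},{"dx": 0.29,"dy": 0.75,"dz": 0.02,"wx": 0,"wy": 0,"wz": 2.25,"hand": 1},{"dx": 0.295,"dy": 0.8,"dz": -0.02,"wx": 0,"wy": 0,"wz": 2.4,"hand": 1},{"dx": 0.3,"dy": 0.84,"dz": -0.05,"wx": 0,"wy": 0,"wz": 2.55,"hand": 1},{"dx": 0.3005,"dy": 0.854,"dz": -0.06,"wx": 0,"wy": 0,"wz": 2.621,"hand": 1},{"dx": 0.3005,"dy": 0.854,"dz": -0.06,"wx": 0,"wy": 0,"wz": 2.621,"hand": 1}], squeeze=100)

```text
t: 2.58
eef_pos: [0.4781, 0.308, 0.1476]
eef_rot: [0.102, 0.995, -0.001, -0.001]
contact_force: [0.4, 0.4, 1.0]
gripper_width: 0.998
```

```bash
python3 - <<'E'
from h import *
s=state();print(s['joints'].round(3))
from scipy.spatial.transform import Rotation as R
M=R.from_quat(s['eef_rot']).as_matrix();print(np.degrees(np.arctan2(M[1,0],M[0,0])))
c=snap('wrist','wrist2')
E
```

```text
[ 0.498  0.353  1.604 -0.     1.188 -0.869]
168.34003338977914
```

View pics/wrist2.png

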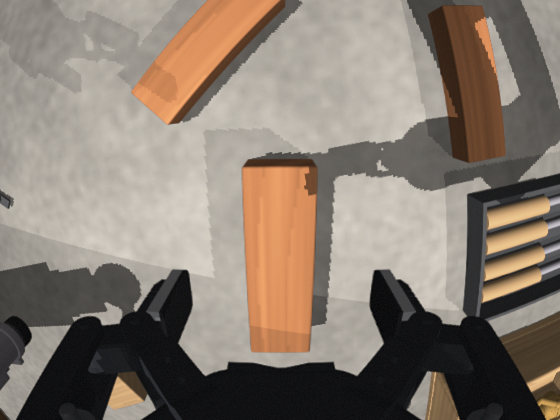

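The wrist view shows block A aligned and centred between the open fingers, from (280,160) to (280,350). B and C are well clear. Descend and grip.

send_rows(deltas=[{"dx": 0.001,"dy": -0.001,"dz": -0.05,"wx": 0,"wy": 0,"wz": 0,"hand": 1},{"dx": 0.001,"dy": -0.001,"dz": -0.1,"wx": 0,"wy": 0,"wz": 0,"hand": 1},{"dx": 0.001,"dy": -0.001,"dz": -0.13,"wx": 0,"wy": 0,"wz": 0,"hand": 1},{"dx": 0.001,"dy": -0.001,"dz": -0.141,"wx": 0,"wy": 0,"wz": 0,"hand": 1},{"dx": 0.001,"dy": -0.001,"dz": -0.141,"wx": 0,"wy": 0,"wz": 0,"hand": 1},{"dx": 0.001,"dy": -0.001,"dz": -0.141,"wx": 0,"wy": 0,"wz": 0,"hand": 0},{"dx": 0.001,"dy": -0.001,"dz": -0.141,"wx": 0,"wy": 0,"wz": 0,"hand": 0},{"dx": 0.001,"dy": -0.001,"dz": -0.141,"wx": 0,"wy": 0,"wz": 0,"hand": 0},{"dx": 0.001,"dy": -0.001,"dz": -0.141,"wx": 0,"wy": 0,"wz": 0,"hand": 0},{"dx": 0.001,"dy": -0.001,"dz": -0.141,"wx": 0,"wy": 0,"wz": 0,"hand": 0},{"dx": 0.001,"dy": -0.001,"dz": -0.141,"wx": 0,"wy": 0,"wz": 0,"hand": 0}], squeeze=100)

```text
t: 4.0
eef_pos: [0.4815, 0.3069, 0.011]
eef_rot: [0.102, 0.995, 0.001, 0.002]
contact_force: [-0.9, -2.7, 9.8]
gripper_width: 0.713
```

send_rows(deltas=[{"dx": 0,"dy": 0,"dz": 0.02,"wx": 0,"wy": 0,"wz": 0,"hand": 0},{"dx": 0,"dy": 0,"dz": 0.05,"wx": 0,"wy": 0,"wz": -0.08,"hand": 0},{"dx": 0.01,"dy": 0,"dz": 0.06,"wx": 0,"wy": 0,"wz": -0.23,"hand": 0},{"dx": 0.02,"dy": 0,"dz": 0.06,"wx": 0,"wy": 0,"wz": -0.38,"hand": 0},{"dx": 0.03,"dy": 0,"dz": 0.06,"wx": 0,"wy": 0,"wz": -0.53,"hand": 0},{"dx": 0.04,"dy": 0,"dz": 0.06,"wx": 0,"wy": 0,"wz": -0.68,"hand": 0},{"dx": 0.05,"dy": 0,"dz": 0.06,"wx": 0,"wy": 0,"wz": -0.83,"hand": 0},{"dx": 0.06,"dy": -0.02,"dz": 0.06,"wx": 0,"wy": 0,"wz": -0.98,"hand": 0},{"dx": 0.07,"dy": -0.05,"dz": 0.06,"wx": 0,"wy": 0,"wz": -1.13,"hand": 0},{"dx": 0.0765,"dy": -0.08,"dz": 0.06,"wx": 0,"wy": 0,"wz": -1.28,"hand": 0},{"dx": 0.0765,"dy": -0.11,"dz": 0.06,"wx": 0,"wy": 0,"wz": -1.367,"hand": 0},{"dx": 0.0765,"dy": -0.11,"dz": 0.06,"wx": 0,"wy": 0,"wz": -1.367,"hand": 0},{"dx": 0.0765,"dy": -0.11,"dz": 0.06,"wx": 0,"wy": 0,"wz": -1.367,"hand": 0}], squeeze=100)

```text
t: 5.62
eef_pos: [0.5567, 0.1968, 0.0687]
eef_rot: [0.708, 0.707, 0.001, -0.0]
contact_force: [0.7, 0.0, -4.9]
gripper_width: 0.709
```

```bash
python3 - <<'E'
from h import *
snap('side','side3');snap('top','top3')
a=cv2.imread('pics/side3.png');b=cv2.imread('pics/top3.png')
cv2.imwrite('pics/c3.png',np.hstack([cv2.resize(a[80:380,150:430],(400,428)),cv2.resize(b[60:360,130:410],(400,428))]))
E
```

```text
(no output)
```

View pics/c3.png

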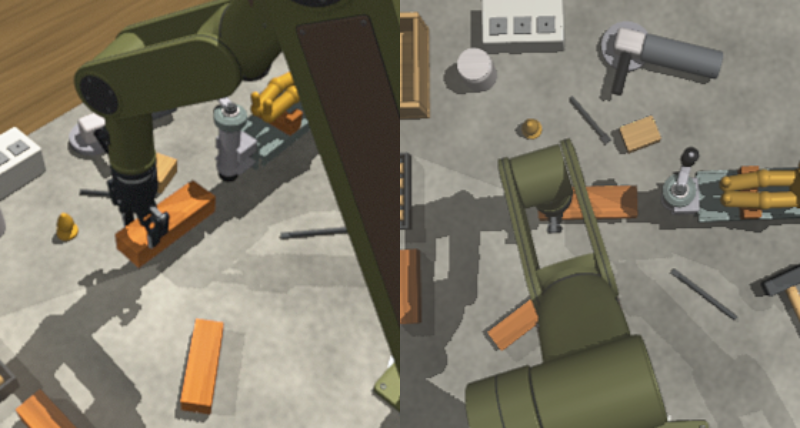

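The block is held, close to along y, and lines up with the jack (right crop, block end at (637,202), hub at (684,190)). Now to measure its pose in the hand, including tilt.

```bash
cat > blk.py <<'E'
from h import *
def blk(f,lo=0.02,hi=0.13,x0=.45,x1=.66,y0=-.12,y1=.32):
    c=load(f);P=cloud(c);hsv=cv2.cvtColor(c['color'],cv2.COLOR_RGB2HSV)
    m=(hsv[...,1]>110)&(hsv[...,0]<16)&(hsv[...,0]>8)&(P[...,2]>lo)&(P[...,2]<hi)&(P[...,0]>x0)&(P[...,0]<x1)&(P[...,1]>y0)&(P[...,1]<y1)
    n,L,st,ce=cv2.connectedComponentsWithStats(m.astype(np.uint8))
    i=1+np.argmax(st[1:,4]);p=P[L==i]
    # fit top plane (upper points)
    t=p[p[:,2]>np.percentile(p[:,2],60)-.012]
    A=np.c_[t[:,:2],np.ones(len(t))];k=np.linalg.lstsq(A,t[:,2],rcond=None)[0]
    r=cv2.minAreaRect((t[:,:2]*1000).astype(np.float32))
    print(f,st[i,4],'plane slopes',k[:2].round(3),'z',np.median(t[:,2]).round(4),'rect',np.round(r[0],1),np.round(r[1],1),round(r[2],2),'x',t[:,0].min().round(4),t[:,0].max().round(4),'y',t[:,1].min().round(4),t[:,1].max().round(4))
    return t
if __name__=='__main__':
    import sys
    for f in sys.argv[1:]: blk(f)
E
python3 blk.py top3 side3
```

```text
top3 720 plane slopes [0.01  0.037] z 0.0975 rect [556.8  85.9] [ 64. 100.] 0.07 x 0.5248 0.5888 y 0.0359 0.1359
side3 1578 plane slopes [0.057 0.02 ] z 0.0996 rect [556.9 135. ] [200.5  66.6] 89.71 x 0.5236 0.5905 y 0.0349 0.2353
```

send_rows(deltas=[{"dx": 0.001,"dy": 0,"dz": -0.03,"wx": 0,"wy": 0,"wz": 0,"hand": 0},{"dx": 0.001,"dy": 0,"dz": -0.048,"wx": 0,"wy": 0,"wz": 0,"hand": 0},{"dx": 0.001,"dy": -0.01,"dz": -0.05,"wx": 0,"wy": 0,"wz": 0,"hand": 0},{"dx": 0.001,"dy": -0.03,"dz": -0.05,"wx": 0,"wy": 0,"wz": 0,"hand": 0},{"dx": 0.001,"dy": -0.05,"dz": -0.05,"wx": 0,"wy": 0,"wz": 0,"hand": 0},{"dx": 0.001,"dy": -0.07,"dz": -0.05,"wx": 0,"wy": 0,"wz": 0,"hand": 0},{"dx": 0.001,"dy": -0.09,"dz": -0.05,"wx": 0,"wy": 0,"wz": 0,"hand": 0},{"dx": 0.001,"dy": -0.11,"dz": -0.05,"wx": 0,"wy": 0,"wz": 0,"hand": 0},{"dx": 0.001,"dy": -0.123,"dz": -0.05,"wx": 0,"wy": 0,"wz": 0,"hand": 0},{"dx": 0.001,"dy": -0.123,"dz": -0.05,"wx": 0,"wy": 0,"wz": 0,"hand": 0},{"dx": 0.001,"dy": -0.123,"dz": -0.056,"wx": 0,"wy": 0,"wz": 0,"hand": 0},{"dx": 0.001,"dy": -0.123,"dz": -0.058,"wx": 0,"wy": 0,"wz": 0,"hand": 0},{"dx": 0.001,"dy": -0.123,"dz": -0.058,"wx": 0,"wy": 0,"wz": 0,"hand": 0}], squeeze=100)

```text
t: 7.35
eef_pos: [0.558, 0.074, 0.0111]
eef_rot: [0.707, 0.707, 0.0, 0.0]
contact_force: [-1.4, -0.6, 4.3]
gripper_width: 0.704
```

```bash
python3 - <<'E'
from h import *
snap('side','side4');snap('top','top4')
a=cv2.imread('pics/side4.png');b=cv2.imread('pics/top4.png')
cv2.imwrite('pics/c4.png',np.hstack([cv2.resize(a[80:280,200:400],(400,400),interpolation=2),cv2.resize(b[100:300,230:430],(400,400),interpolation=2)]))
E
python3 blk.py side4 top4
```

```text
side4 956 plane slopes [0.02  0.001] z 0.0446 rect [557.8  13.8] [ 75.2 198.4] 2.55 x 0.5177 0.5926 y -0.0868 0.1128
top4 136 plane slopes [-0.023 -0.01 ] z 0.0438 rect [542.8  29.8] [44.9 31.1] 87.9 x 0.5264 0.5577 y 0.0075 0.0527
```

View pics/c4.png

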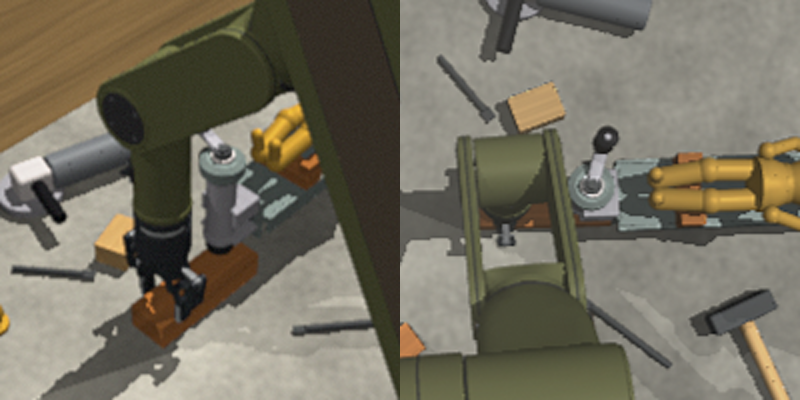

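The block lies flat beneath the foot (side crop, foot over the block at (215,245)), with its top at 44.6 mm. Release and rise.

send_rows(deltas=[{"dx": 0,"dy": 0,"dz": 0,"wx": 0,"wy": 0,"wz": 0,"hand": 1},{"dx": 0,"dy": 0,"dz": 0,"wx": 0,"wy": 0,"wz": 0,"hand": 1},{"dx": 0,"dy": 0,"dz": 0,"wx": 0,"wy": 0,"wz": 0,"hand": 1},{"dx": 0,"dy": 0,"dz": 0,"wx": 0,"wy": 0,"wz": 0,"hand": 1},{"dx": 0,"dy": 0,"dz": 0.02,"wx": 0,"wy": 0,"wz": 0,"hand": 1},{"dx": 0,"dy": 0.02,"dz": 0.06,"wx": 0,"wy": 0,"wz": 0,"hand": 1},{"dx": 0,"dy": 0.05,"dz": 0.11,"wx": 0,"wy": 0,"wz": 0,"hand": 1},{"dx": 0,"dy": 0.08,"dz": 0.16,"wx": 0,"wy": 0,"wz": 0,"hand": 1},{"dx": 0,"dy": 0.11,"dz": 0.21,"wx": 0,"wy": 0,"wz": 0,"hand": 1},{"dx": 0,"dy": 0.13,"dz": 0.26,"wx": 0,"wy": 0,"wz": 0,"hand": 1},{"dx": 0,"dy": 0.14,"dz": 0.31,"wx": 0,"wy": 0,"wz": 0,"hand": 1},{"dx": 0,"dy": 0.14,"dz": 0.34,"wx": 0,"wy": 0,"wz": 0,"hand": 1},{"dx": 0,"dy": 0.14,"dz": 0.34,"wx": 0,"wy": 0,"wz": 0,"hand": 1}], squeeze=100)

```text
t: 9.07
eef_pos: [0.5589, 0.2141, 0.3533]
eef_rot: [0.707, 0.707, 0.003, 0.002]
contact_force: [-0.4, -0.1, -0.7]
gripper_width: 1.002
```

```bash
python3 - <<'E'
from h import *
snap('side','side5');snap('top','top5')
a=cv2.imread('pics/side5.png');b=cv2.imread('pics/top5.png')
cv2.imwrite('pics/c5.png',np.hstack([cv2.resize(a[80:280,200:400],(400,400),interpolation=2),cv2.resize(b[100:300,200:400],(400,400),interpolation=2)]))
E
python3 blk.py side5 top5
```

```text
side5 1318 plane slopes [ 0.042 -0.008] z 0.0445 rect [556.9  12.1] [200.8  64.4] 89.84 x 0.5246 0.5893 y -0.0884 0.1124
top5 721 plane slopes [-0.014 -0.002] z 0.0439 rect [558.9  35.8] [ 63.5 149.8] 0.71 x 0.5264 0.5899 y -0.0394 0.1108
```

View pics/c5.png

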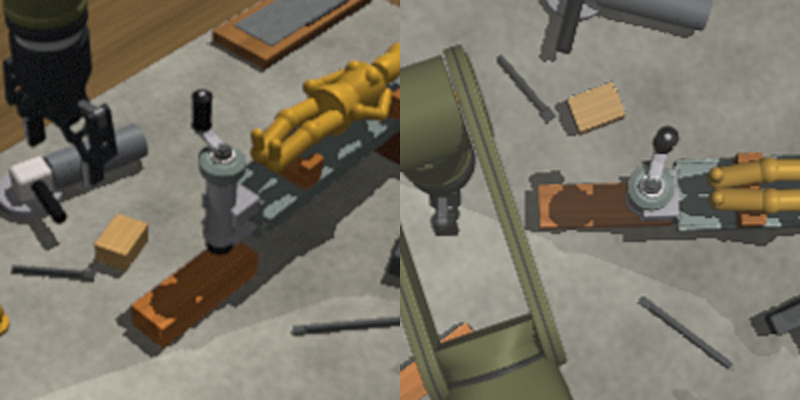

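Released. The block's centre is about (0.558, 0.012): roughly 1 mm lateral and 50 mm lengthwise from the jack axis, and flat. Now over to the knob.

send_rows(deltas=[{"dx": 0.015,"dy": -0.05,"dz": 0,"wx": 0,"wy": 0,"wz": 0,"hand": 1},{"dx": 0.03,"dy": -0.1,"dz": 0,"wx": 0,"wy": 0,"wz": 0,"hand": 1},{"dx": 0.045,"dy": -0.15,"dz": 0,"wx": 0,"wy": 0,"wz": 0,"hand": 1},{"dx": 0.052,"dy": -0.2,"dz": 0,"wx": 0,"wy": 0,"wz": 0,"hand": 1},{"dx": 0.052,"dy": -0.25,"dz": 0,"wx": 0,"wy": 0,"wz": 0,"hand": 1},{"dx": 0.052,"dy": -0.2685,"dz": 0,"wx": 0,"wy": 0,"wz": 0,"hand": 1},{"dx": 0.052,"dy": -0.2685,"dz": 0,"wx": 0,"wy": 0,"wz": 0,"hand": 1}], squeeze=30)

```text
t: 10.05
eef_pos: [0.6089, -0.0559, 0.3485]
eef_rot: [0.708, 0.706, -0.001, -0.001]
contact_force: [0.2, 0.5, 0.4]
gripper_width: 0.998
```

```bash
python3 - <<'E'
from h import *
snap('wrist','wrist6')
s=snap('side','side6');cv2.imwrite('pics/c6.png',cv2.resize(s['color'][60:240,220:400],(600,600),interpolation=2)[:,:,::-1])
E
```

```text
(no output)
```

View pics/wrist6.png

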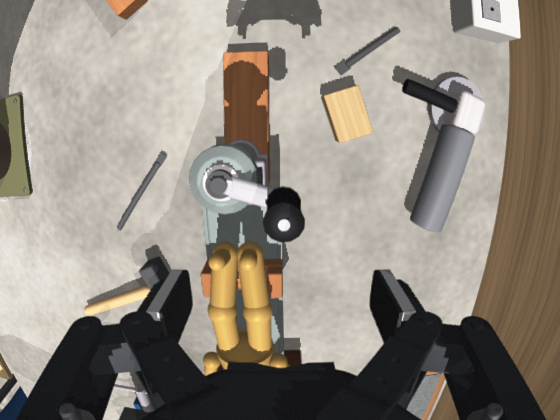

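View pics/c6.png

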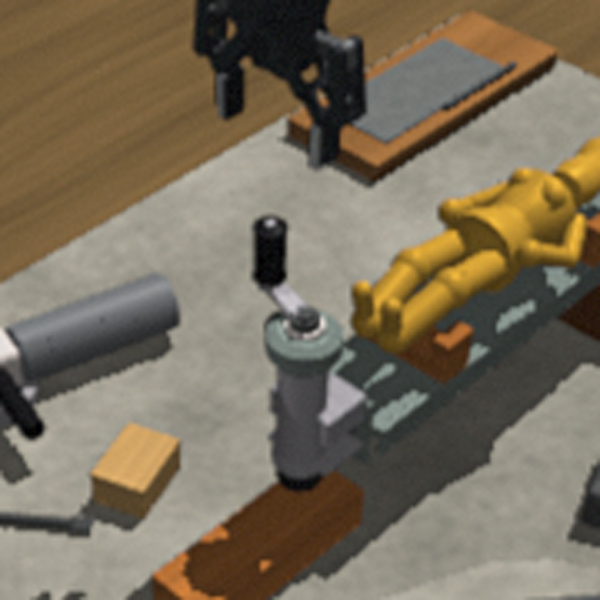

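In the wrist view the knob top sits at (284,225), midway between the jaws (about x=282). I'll confirm its position along y by casting that ray.

```bash
python3 - <<'E'
from h import *
c=load('wrist6'); 
print(onz(c,284,225,.3056,True),onz(c,218,185,.258,True)); print(state()['eef_pos'])
# foot bottom & block top in side view along axis
s=load('side6')
for z in(.254,.097,.083,.073,.063,.045): print(z,np.round(proj(s,[.5576,-.0377,z]),1))
E
```

```text
[ 0.61134012 -0.05345278  0.3056    ] [ 0.55774631 -0.03623948  0.258     ]
[ 0.60918311 -0.05391265  0.34937808]
0.254 [311.7 155. ]
0.097 [310.  197.6]
0.083 [309.9 201. ]
0.073 [309.8 203.4]
0.063 [309.7 205.8]
0.045 [309.5 210.1]
```

Two cameras agree: knob (0.611, -0.054), hub (0.558, -0.037). Lower and close gently on the knob.

send_rows(deltas=[{"dx": 0.002,"dy": 0.0005,"dz": -0.03,"wx": 0,"wy": 0,"wz": 0,"hand": 1},{"dx": 0.002,"dy": 0.0005,"dz": -0.06,"wx": 0,"wy": 0,"wz": 0,"hand": 1},{"dx": 0.002,"dy": 0.0005,"dz": -0.08,"wx": 0,"wy": 0,"wz": 0,"hand": 1},{"dx": 0.002,"dy": 0.0005,"dz": -0.083,"wx": 0,"wy": 0,"wz": 0,"hand": 1},{"dx": 0.002,"dy": 0.0005,"dz": -0.083,"wx": 0,"wy": 0,"wz": 0,"hand": 0},{"dx": 0.002,"dy": 0.0005,"dz": -0.083,"wx": 0,"wy": 0,"wz": 0,"hand": 0},{"dx": 0.002,"dy": 0.0005,"dz": -0.083,"wx": 0,"wy": 0,"wz": 0,"hand": 0},{"dx": 0.002,"dy": 0.0005,"dz": -0.083,"wx": 0,"wy": 0,"wz": 0,"hand": 0},{"dx": 0.002,"dy": 0.0005,"dz": -0.083,"wx": 0,"wy": 0,"wz": 0,"hand": 0},{"dx": 0.002,"dy": 0.0005,"dz": -0.083,"wx": 0,"wy": 0,"wz": 0,"hand": 0},{"dx": 0.002,"dy": 0.0005,"dz": -0.083,"wx": 0,"wy": 0,"wz": 0,"hand": 0}], squeeze=30)

```text
t: 11.52
eef_pos: [0.6108, -0.0546, 0.2684]
eef_rot: [0.708, 0.707, -0.0, -0.0]
contact_force: [-4.2, 0.5, 5.2]
gripper_width: 0.29
```

```bash
cat > circ.py <<'E'
import sys,json
from h import *
# rows of crank angle steps from current (deg world, clockwise = decreasing) ; circ.py hub_x hub_y r a0 a1 n
hx,hy,r,a0,a1=map(float,sys.argv[1:6]);n=int(sys.argv[6])
for i in range(1,n+1):
    a=np.radians(a0+(a1-a0)*i/n);b=np.radians(a0)
    print(round(np.degrees(a),1),round(r*(np.cos(a)-np.cos(b)),4),round(r*(np.sin(a)-np.sin(b)),4))
E
python3 - <<'E'
from h import *
s=state();print(s['eef_pos'],s['contact_force'],s['wrist_torque'],s['gripper_width'])
E
python3 circ.py .5576 -.037 .055 -17 -167 10
```

```text
[ 0.61083596 -0.05457838  0.26835385] [-4.20773649  0.52062171  5.22883077] [0.0523632  0.63811913 0.01837173] 0.2903840185767616
-32.0 -0.006 -0.0131
-47.0 -0.0151 -0.0241
-62.0 -0.0268 -0.0325
-77.0 -0.0402 -0.0375
-92.0 -0.0545 -0.0389
-107.0 -0.0687 -0.0365
-122.0 -0.0817 -0.0306
-137.0 -0.0928 -0.0214
-152.0 -0.1012 -0.0097
-167.0 -0.1062 0.0037
```

Gripped (opening 0.29, about 25 mm, against a 26 mm knob). Start winding, clockwise seen from above, with small steps first.

send_rows(deltas=[{"dx": -0.006,"dy": -0.0131,"dz": 0,"wx": 0,"wy": 0,"wz": 0,"hand": 0},{"dx": -0.0151,"dy": -0.0241,"dz": 0,"wx": 0,"wy": 0,"wz": 0,"hand": 0},{"dx": -0.0268,"dy": -0.0325,"dz": 0,"wx": 0,"wy": 0,"wz": 0,"hand": 0},{"dx": -0.0402,"dy": -0.0375,"dz": 0,"wx": 0,"wy": 0,"wz": 0,"hand": 0},{"dx": -0.0545,"dy": -0.0389,"dz": 0,"wx": 0,"wy": 0,"wz": 0,"hand": 0}], squeeze=30)

```text
t: 12.15
eef_pos: [0.5622, -0.0942, 0.2684]
eef_rot: [0.708, 0.707, 0.004, 0.004]
contact_force: [9.1, -0.7, -1.8]
gripper_width: 0.289
```

```bash
python3 - <<'E'
from h import *
s=state();print(s['eef_pos'],s['contact_force'],s['wrist_torque'],s['gripper_width'])
p=s['eef_pos']-[.5576,-.037,0];print(np.hypot(p[0],p[1]),np.degrees(np.arctan2(p[1],p[0])))
E
python3 circ.py .5576 -.037 .055 -92 -182 6
```

```text
[ 0.56217189 -0.09419601  0.26843781] [ 9.09685379 -0.74607844 -1.81027751] [ 0.05823389 -1.54898588 -0.02179812] 0.2889290415597165
0.05737844267780818 -85.4298560627683
-107.0 -0.0142 0.0024
-122.0 -0.0272 0.0083
-137.0 -0.0383 0.0175
-152.0 -0.0466 0.0291
-167.0 -0.0517 0.0426
-182.0 -0.053 0.0569
```

Tangential force is 9.1 N with almost none radial, so the crank runs free as described. An 18 mm minimum gap means no contact before about 324° of winding, so I can go on.

send_rows(deltas=[{"dx": -0.0142,"dy": 0.0024,"dz": 0,"wx": 0,"wy": 0,"wz": 0,"hand": 0},{"dx": -0.0272,"dy": 0.0083,"dz": 0,"wx": 0,"wy": 0,"wz": 0,"hand": 0},{"dx": -0.0383,"dy": 0.0175,"dz": 0,"wx": 0,"wy": 0,"wz": 0,"hand": 0},{"dx": -0.0466,"dy": 0.0291,"dz": 0,"wx": 0,"wy": 0,"wz": 0,"hand": 0},{"dx": -0.0517,"dy": 0.0426,"dz": 0,"wx": 0,"wy": 0,"wz": 0,"hand": 0},{"dx": -0.053,"dy": 0.0569,"dz": 0,"wx": 0,"wy": 0,"wz": 0,"hand": 0}], squeeze=30)

```text
t: 12.9
eef_pos: [0.503, -0.0407, 0.2683]
eef_rot: [0.708, 0.706, -0.003, 0.003]
contact_force: [-4.2, -9.3, 6.4]
gripper_width: 0.287
```

```bash
cat > f.py <<'E'
from h import *
s=state();p=s['eef_pos']-[.5576,-.037,0];a=np.arctan2(p[1],p[0]);f=s['contact_force']
# force on tool opposes motion; clockwise motion dir = (sin a,-cos a)
print('t',s['t'].__round__(2),'r',np.hypot(p[0],p[1]).round(4),'ang',np.degrees(a).round(1),'F',f.round(1),'Ftan',round(-(f[0]*np.sin(a)-f[1]*np.cos(a)),1),'Frad',round(f[0]*np.cos(a)+f[1]*np.sin(a),1),'M',s['wrist_torque'].round(2))
E
python3 f.py; python3 circ.py .5576 -.037 .055 -182 -302 8
```

```text
t 12.9 r 0.0547 ang -176.2 F [-4.2 -9.3  6.4] Ftan 9.0 Frad 4.8 M [-1.53  0.53 -0.  ]
-197.0 0.0024 0.0142
-212.0 0.0083 0.0272
-227.0 0.0175 0.0383
-242.0 0.0291 0.0466
-257.0 0.0426 0.0517
-272.0 0.0569 0.053
-287.0 0.071 0.0507
-302.0 0.0841 0.0447
```

send_rows(deltas=[{"dx": 0.0024,"dy": 0.0142,"dz": 0,"wx": 0,"wy": 0,"wz": 0,"hand": 0},{"dx": 0.0083,"dy": 0.0272,"dz": 0,"wx": 0,"wy": 0,"wz": 0,"hand": 0},{"dx": 0.0175,"dy": 0.0383,"dz": 0,"wx": 0,"wy": 0,"wz": 0,"hand": 0},{"dx": 0.0291,"dy": 0.0466,"dz": 0,"wx": 0,"wy": 0,"wz": 0,"hand": 0},{"dx": 0.0426,"dy": 0.0517,"dz": 0,"wx": 0,"wy": 0,"wz": 0,"hand": 0},{"dx": 0.0569,"dy": 0.053,"dz": 0,"wx": 0,"wy": 0,"wz": 0,"hand": 0},{"dx": 0.071,"dy": 0.0507,"dz": 0,"wx": 0,"wy": 0,"wz": 0,"hand": 0},{"dx": 0.0841,"dy": 0.0447,"dz": 0,"wx": 0,"wy": 0,"wz": 0,"hand": 0}], squeeze=30)

```text
t: 13.9
eef_pos: [0.5852, 0.0085, 0.2683]
eef_rot: [0.707, 0.707, -0.002, -0.002]
contact_force: [-10.2, 0.1, 10.4]
gripper_width: 0.289
```

```bash
python3 f.py; python3 - <<'E'
from h import *
s=snap('side','side7');cv2.imwrite('pics/c7.png',cv2.resize(s['color'][140:260,240:400],(800,600),interpolation=2)[:,:,::-1])
E
python3 circ.py .5576 -.037 .055 -302 -342 4
```

```text
t 13.9 r 0.0533 ang 58.8 F [-10.2   0.1  10.4] Ftan 8.7 Frad -5.2 M [0.05 1.7  0.03]
-312.0 0.0077 -0.0058
-322.0 0.0142 -0.0128
-332.0 0.0194 -0.0208
-342.0 0.0232 -0.0296
```

View pics/c7.png

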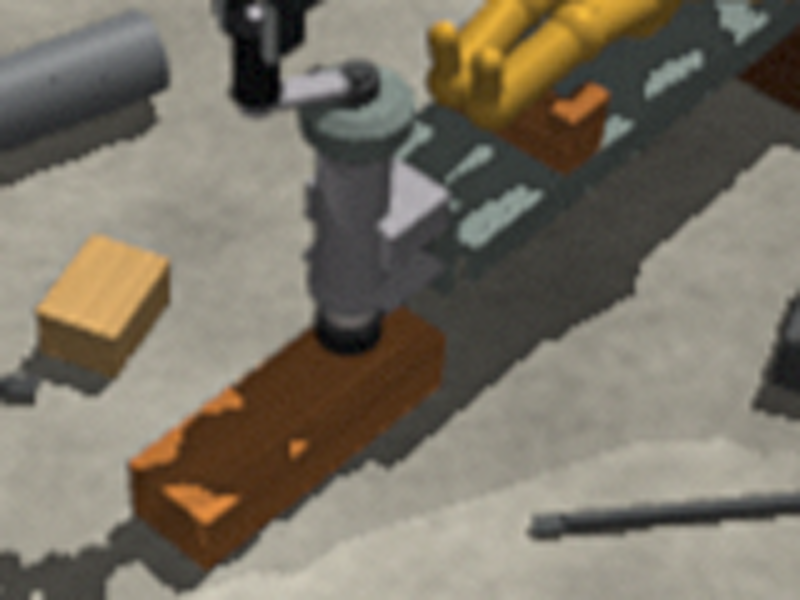

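The foot (crop (348,340)) has come down toward the block. Next: how far there is still to go.

```bash
python3 - <<'E'
from h import *
for n,ang in(('side6',0),('side7',281)):
    s=load(n);o=-s['R'].T@s['t'];d=o[:2]-[.5576,-.037];d/=np.linalg.norm(d)
    for z in(.045,.05,.055,.06,.065,.07,.075): print(z,np.round(proj(s,[.5576+.02*d[0],-.037+.02*d[1],z]),1),end=' ')
    print()
    g=s['color'].astype(int).sum(2)
    print([ (v,g[v,308:312].mean().round()) for v in range(196,220)])
E
```

```text
0.045 [309.1 215.3] 0.05 [309.2 214.1] 0.055 [309.2 212.9] 0.06 [309.3 211.7] 0.065 [309.3 210.5] 0.07 [309.4 209.4] 0.075 [309.4 208.2] 
[(196, np.float64(211.0)), (197, np.float64(209.0)), (198, np.float64(211.0)), (199, np.float64(214.0)), (200, np.float64(222.0)), (201, np.float64(219.0)), (202, np.float64(218.0)), (203, np.float64(151.0)), (204, np.float64(56.0)), (205, np.float64(37.0)), (206, np.float64(46.0)), (207, np.float64(112.0)), (208, np.float64(151.0)), (209, np.float64(154.0)), (210, np.float64(158.0)), (211, np.float64(155.0)), (212, np.float64(156.0)), (213, np.float64(154.0)), (214, np.float64(160.0)), (215, np.float64(164.0)), (216, np.float64(164.0)), (217, np.float64(161.0)), (218, np.float64(157.0)), (219, np.float64(154.0))]
0.045 [309.1 215.3] 0.05 [309.2 214.1] 0.055 [309.2 212.9] 0.06 [309.3 211.7] 0.065 [309.3 210.5] 0.07 [309.4 209.4] 0.075 [309.4 208.2] 
[(196, np.float64(213.0)), (197, np.float64(210.0)), (198, np.float64(215.0)), (199, np.float64(212.0)), (200, np.float64(218.0)), (201, np.float64(216.0)), (202, np.float64(210.0)), (203, np.float64(262.0)), (204, np.float64(292.0)), (205, np.float64(209.0)), (206, np.float64(105.0)), (207, np.float64(75.0)), (208, np.float64(48.0)), (209, np.float64(38.0)), (210, np.float64(60.0)), (211, np.float64(127.0)), (212, np.float64(158.0)), (213, np.float64(160.0)), (214, np.float64(161.0)), (215, np.float64(164.0)), (216, np.float64(166.0)), (217, np.float64(163.0)), (218, np.float64(160.0)), (219, np.float64(153.0))]
```

Foot bottom is about 18 mm (±4) above the block, roughly 0.9 turn left. Wind another half turn in two calls, checking force between.

```bash
python3 circ.py .5576 -.037 .055 -302 -407 7; python3 circ.py .5576 -.037 .055 -407 -497 6
```

```text
-317.0 0.0111 -0.0091
-332.0 0.0194 -0.0208
-347.0 0.0244 -0.0343
-362.0 0.0258 -0.0486
-377.0 0.0235 -0.0627
-392.0 0.0175 -0.0758
-407.0 0.0084 -0.0869
-422.0 -0.0117 -0.0083
-437.0 -0.0251 -0.0134
-452.0 -0.0394 -0.0147
-467.0 -0.0536 -0.0124
-482.0 -0.0667 -0.0064
-497.0 -0.0777 0.0027
```

send_rows(deltas=[{"dx": 0.0111,"dy": -0.0091,"dz": 0,"wx": 0,"wy": 0,"wz": 0,"hand": 0},{"dx": 0.0194,"dy": -0.0208,"dz": 0,"wx": 0,"wy": 0,"wz": 0,"hand": 0},{"dx": 0.0244,"dy": -0.0343,"dz": 0,"wx": 0,"wy": 0,"wz": 0,"hand": 0},{"dx": 0.0258,"dy": -0.0486,"dz": 0,"wx": 0,"wy": 0,"wz": 0,"hand": 0},{"dx": 0.0235,"dy": -0.0627,"dz": 0,"wx": 0,"wy": 0,"wz": 0,"hand": 0},{"dx": 0.0175,"dy": -0.0758,"dz": 0,"wx": 0,"wy": 0,"wz": 0,"hand": 0},{"dx": 0.0084,"dy": -0.0869,"dz": 0,"wx": 0,"wy": 0,"wz": 0,"hand": 0}], squeeze=30)

```text
t: 14.82
eef_pos: [0.5993, -0.0758, 0.2684]
eef_rot: [0.707, 0.707, 0.004, 0.0]
contact_force: [3.7, 8.7, 3.0]
gripper_width: 0.289
```

```bash
python3 f.py
```

```text
t 14.82 r 0.0569 ang -42.9 F [3.7 8.7 3. ] Ftan 8.9 Frad -3.2 M [ 1.52 -0.65 -0.04]
```

send_rows(deltas=[{"dx": -0.0117,"dy": -0.0083,"dz": 0,"wx": 0,"wy": 0,"wz": 0,"hand": 0},{"dx": -0.0251,"dy": -0.0134,"dz": 0,"wx": 0,"wy": 0,"wz": 0,"hand": 0},{"dx": -0.0394,"dy": -0.0147,"dz": 0,"wx": 0,"wy": 0,"wz": 0,"hand": 0},{"dx": -0.0536,"dy": -0.0124,"dz": 0,"wx": 0,"wy": 0,"wz": 0,"hand": 0}], squeeze=30)

```text
t: 15.32
eef_pos: [0.5479, -0.0934, 0.2685]
eef_rot: [0.708, 0.706, 0.002, 0.005]
contact_force: [9.0, -4.0, -2.3]
gripper_width: 0.288
```

```bash
python3 f.py; python3 - <<'E'
from h import *
s=snap('side','side8');cv2.imwrite('pics/c8.png',cv2.resize(s['color'][140:260,240:400],(800,600),interpolation=2)[:,:,::-1])
g=s['color'].astype(int).sum(2)
print([ (v,g[v,308:312].mean().round()) for v in range(203,220)])
E
```

```text
t 15.32 r 0.0572 ang -99.7 F [ 9.  -4.  -2.3] Ftan 9.5 Frad 2.4 M [-0.55 -1.4  -0.08]
[(203, np.float64(253.0)), (204, np.float64(286.0)), (205, np.float64(285.0)), (206, np.float64(286.0)), (207, np.float64(222.0)), (208, np.float64(123.0)), (209, np.float64(77.0)), (210, np.float64(51.0)), (211, np.float64(39.0)), (212, np.float64(52.0)), (213, np.float64(119.0)), (214, np.float64(158.0)), (215, np.float64(164.0)), (216, np.float64(164.0)), (217, np.float64(162.0)), (218, np.float64(154.0)), (219, np.float64(152.0))]
```

View pics/c8.png

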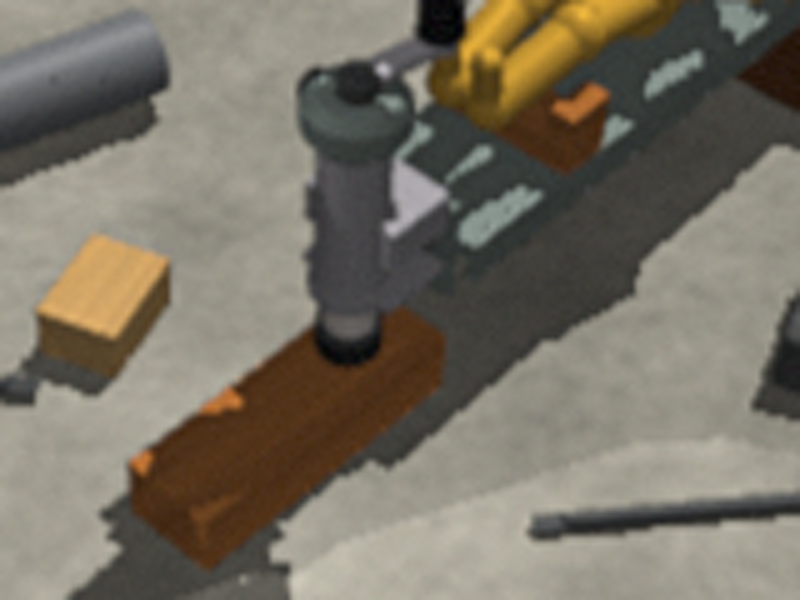

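Foot bottom is now about 55 mm up (edge at row 213, contact expected at 215), so roughly 10 mm left. The force is still at the free level. Another 75°, then slow steps.

```bash
python3 circ.py .5576 -.037 .055 -467 -542 6; echo; python3 circ.py .5576 -.037 .055 -542 -582 5
```

```text
-479.5 -0.011 0.0047
-492.0 -0.0207 0.0117
-504.5 -0.0287 0.0207
-517.0 -0.0345 0.0311
-529.5 -0.038 0.0426
-542.0 -0.0389 0.0545

-550.0 0.0008 0.0076
-558.0 0.0027 0.0151
-566.0 0.0055 0.0222
-574.0 0.0094 0.0288
-582.0 0.0141 0.0349
```

send_rows(deltas=[{"dx": -0.011,"dy": 0.0047,"dz": 0,"wx": 0,"wy": 0,"wz": 0,"hand": 0},{"dx": -0.0207,"dy": 0.0117,"dz": 0,"wx": 0,"wy": 0,"wz": 0,"hand": 0},{"dx": -0.0287,"dy": 0.0207,"dz": 0,"wx": 0,"wy": 0,"wz": 0,"hand": 0},{"dx": -0.0345,"dy": 0.0311,"dz": 0,"wx": 0,"wy": 0,"wz": 0,"hand": 0},{"dx": -0.038,"dy": 0.0426,"dz": 0,"wx": 0,"wy": 0,"wz": 0,"hand": 0},{"dx": -0.0389,"dy": 0.0545,"dz": 0,"wx": 0,"wy": 0,"wz": 0,"hand": 0}], squeeze=30)

```text
t: 16.12
eef_pos: [0.503, -0.0407, 0.2684]
eef_rot: [0.708, 0.706, -0.003, 0.003]
contact_force: [-4.3, -8.5, 5.4]
gripper_width: 0.289
```

```bash
python3 f.py
```

```text
t 16.12 r 0.0547 ang -176.1 F [-4.3 -8.5  5.4] Ftan 8.2 Frad 4.9 M [-1.53  0.68  0.02]
```

send_rows(deltas=[{"dx": 0.0008,"dy": 0.0076,"dz": 0,"wx": 0,"wy": 0,"wz": 0,"hand": 0},{"dx": 0.0027,"dy": 0.0151,"dz": 0,"wx": 0,"wy": 0,"wz": 0,"hand": 0},{"dx": 0.0055,"dy": 0.0222,"dz": 0,"wx": 0,"wy": 0,"wz": 0,"hand": 0}], squeeze=30)

```text
t: 16.5
eef_pos: [0.5076, -0.0173, 0.2683]
eef_rot: [0.708, 0.706, -0.003, 0.001]
contact_force: [-6.8, -7.7, 7.3]
gripper_width: 0.29
```

```bash
python3 f.py;  python3 - <<'E'
from h import *
s=snap('side','side9');cv2.imwrite('pics/c9.png',cv2.resize(s['color'][140:260,240:400],(800,600),interpolation=2)[:,:,::-1])
g=s['color'].astype(int).sum(2)
print([ (v,g[v,308:312].mean().round()) for v in range(206,220)])
E
python3 circ.py .5576 -.037 .055 -566 -656 15
```

```text
t 16.5 r 0.0537 ang 158.5 F [-6.8 -7.7  7.3] Ftan 9.6 Frad 3.5 M [-1.16  1.09 -0.01]
[(206, np.float64(274.0)), (207, np.float64(276.0)), (208, np.float64(231.0)), (209, np.float64(145.0)), (210, np.float64(87.0)), (211, np.float64(56.0)), (212, np.float64(32.0)), (213, np.float64(46.0)), (214, np.float64(80.0)), (215, np.float64(142.0)), (216, np.float64(157.0)), (217, np.float64(156.0)), (218, np.float64(153.0)), (219, np.float64(147.0))]
-572.0 0.0028 0.005
-578.0 0.0061 0.0098
-584.0 0.0099 0.0141
-590.0 0.0141 0.018
-596.0 0.0187 0.0215
-602.0 0.0236 0.0245
-608.0 0.0288 0.0269
-614.0 0.0343 0.0288
-620.0 0.0399 0.0301
-626.0 0.0456 0.0308
-632.0 0.0514 0.0309
-638.0 0.0571 0.0304
-644.0 0.0627 0.0293
-650.0 0.0682 0.0276
-656.0 0.0735 0.0253
```

View pics/c9.png

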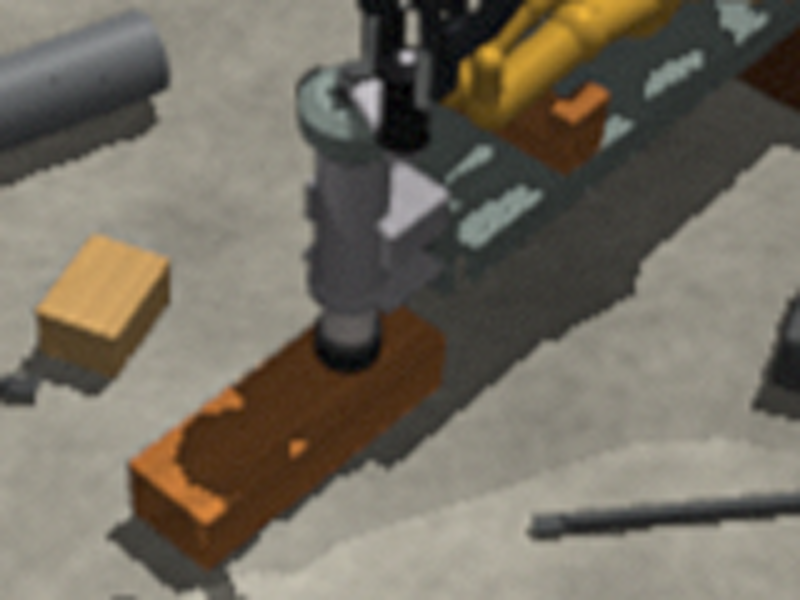

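About 540° (30 mm) wound, 4 to 5 mm left by the picture (edge row 214.5 against 215.3). Now 6° rows, in short calls.

send_rows(deltas=[{"dx": 0.0028,"dy": 0.005,"dz": 0,"wx": 0,"wy": 0,"wz": 0,"hand": 0},{"dx": 0.0061,"dy": 0.0098,"dz": 0,"wx": 0,"wy": 0,"wz": 0,"hand": 0},{"dx": 0.0099,"dy": 0.0141,"dz": 0,"wx": 0,"wy": 0,"wz": 0,"hand": 0}], squeeze=30)

```text
t: 16.92
eef_pos: [0.5172, -0.0025, 0.2683]
eef_rot: [0.708, 0.706, -0.003, 0.0]
contact_force: [-8.9, -4.7, 9.6]
gripper_width: 0.287
```

```bash
python3 f.py; python3 circ.py .5576 -.037 .055 -584 -626 7
```

```text
t 16.93 r 0.0531 ang 139.5 F [-8.9 -4.7  9.6] Ftan 9.4 Frad 3.7 M [-0.87  1.22  0.01]
-590.0 0.0042 0.0039
-596.0 0.0088 0.0074
-602.0 0.0137 0.0104
-608.0 0.019 0.0128
-614.0 0.0244 0.0147
-620.0 0.03 0.016
-626.0 0.0357 0.0167
```

send_rows(deltas=[{"dx": 0.0042,"dy": 0.0039,"dz": 0,"wx": 0,"wy": 0,"wz": 0,"hand": 0},{"dx": 0.0088,"dy": 0.0074,"dz": 0,"wx": 0,"wy": 0,"wz": 0,"hand": 0}], squeeze=30)

```text
t: 17.18
eef_pos: [0.5258, 0.0053, 0.2683]
eef_rot: [0.708, 0.707, -0.002, -0.0]
contact_force: [-8.0, -4.8, 8.2]
gripper_width: 0.288
```

```bash
python3 f.py; python3 circ.py .5576 -.037 .055 -596 -632 6
```

```text
t 17.18 r 0.0529 ang 127.0 F [-8.  -4.8  8.2] Ftan 9.3 Frad 1.0 M [-0.73  1.24 -0.01]
-602.0 0.0049 0.003
-608.0 0.0102 0.0054
-614.0 0.0156 0.0073
-620.0 0.0212 0.0086
-626.0 0.0269 0.0093
-632.0 0.0327 0.0094
```

send_rows(deltas=[{"dx": 0.0049,"dy": 0.003,"dz": 0,"wx": 0,"wy": 0,"wz": 0,"hand": 0},{"dx": 0.0102,"dy": 0.0054,"dz": 0,"wx": 0,"wy": 0,"wz": 0,"hand": 0}], squeeze=30)

```text
t: 17.42
eef_pos: [0.5352, 0.0108, 0.2683]
eef_rot: [0.708, 0.707, -0.003, -0.001]
contact_force: [-10.5, -4.0, 11.1]
gripper_width: 0.285
```

```bash
python3 f.py; python3 circ.py .5576 -.037 .055 -608 -644 6
```

```text
t 17.43 r 0.0527 ang 115.1 F [-10.5  -4.   11.1] Ftan 11.2 Frad 0.9 M [-0.65  1.7  -0.01]
-614.0 0.0054 0.0019
-620.0 0.0111 0.0032
-626.0 0.0168 0.0039
-632.0 0.0225 0.004
-638.0 0.0283 0.0035
-644.0 0.0339 0.0024
```

Now 11.2 N against a free value of about 9.1, so possibly first contact. One 6° row at a time.

send_rows(deltas=[{"dx": 0.0054,"dy": 0.0019,"dz": 0,"wx": 0,"wy": 0,"wz": 0,"hand": 0}], squeeze=30)

```text
t: 17.55
eef_pos: [0.5402, 0.0127, 0.2683]
eef_rot: [0.708, 0.707, -0.003, -0.001]
contact_force: [-11.6, -4.4, 10.6]
gripper_width: 0.284
```

```bash
python3 f.py; python3 circ.py .5576 -.037 .055 -614 -638 8
```

```text
t 17.55 r 0.0527 ang 109.3 F [-11.6  -4.4  10.6] Ftan 12.4 Frad -0.3 M [-0.66  1.82  0.05]
-617.0 0.0028 0.0007
-620.0 0.0056 0.0013
-623.0 0.0085 0.0017
-626.0 0.0113 0.002
-629.0 0.0142 0.0021
-632.0 0.0171 0.0021
-635.0 0.02 0.0019
-638.0 0.0228 0.0016
```

send_rows(deltas=[{"dx": 0.0056,"dy": 0.0013,"dz": 0,"wx": 0,"wy": 0,"wz": 0,"hand": 0}], squeeze=30)

```text
t: 17.68
eef_pos: [0.5453, 0.0142, 0.2683]
eef_rot: [0.708, 0.707, -0.003, -0.001]
contact_force: [-12.9, -4.4, 11.4]
gripper_width: 0.288
```

```bash
python3 f.py; python3 circ.py .5576 -.037 .055 -620 -638 6
```

```text
t 17.68 r 0.0527 ang 103.5 F [-12.9  -4.4  11.4] Ftan 13.6 Frad -1.3 M [-0.54  1.95  0.02]
-623.0 0.0028 0.0004
-626.0 0.0057 0.0007
-629.0 0.0086 0.0008
-632.0 0.0115 0.0008
-635.0 0.0143 0.0006
-638.0 0.0172 0.0003
```

13.6 N, 1.48 times free, so about 70 to 75 N. A further 5° will centre it in the window; then hold.

send_rows(deltas=[{"dx": 0.0047,"dy": 0.0006,"dz": 0,"wx": 0,"wy": 0,"wz": 0,"hand": 0}], squeeze=30)

```text
t: 17.8
eef_pos: [0.5497, 0.0151, 0.2683]
eef_rot: [0.708, 0.707, -0.003, -0.002]
contact_force: [-12.8, -3.4, 12.1]
gripper_width: 0.291
```

```bash
python3 f.py
```

```text
t 17.8 r 0.0527 ang 98.7 F [-12.8  -3.4  12.1] Ftan 13.2 Frad -1.4 M [-0.44  2.1   0.08]
```

send_rows(deltas=[{"dx": 0,"dy": 0,"dz": 0,"wx": 0,"wy": 0,"wz": 0,"hand": 0},{"dx": 0,"dy": 0,"dz": 0,"wx": 0,"wy": 0,"wz": 0,"hand": 0}], squeeze=30)

```text
t: 18.05
eef_pos: [0.5503, 0.0152, 0.2683]
eef_rot: [0.708, 0.707, -0.003, -0.001]
contact_force: [-11.3, -3.2, 9.6]
gripper_width: 0.292
```

```bash
python3 f.py
```

```text
t 18.05 r 0.0527 ang 97.9 F [-11.3  -3.2   9.6] Ftan 11.6 Frad -1.6 M [-0.36  1.78 -0.01]
```

The last reading was 13.2 N while moving (noise about 0.5 N). The estimate is 65 to 85 N, so I'll take another 5° slowly and read again.

send_rows(deltas=[{"dx": 0.0025,"dy": 0,"dz": 0,"wx": 0,"wy": 0,"wz": 0,"hand": 0},{"dx": 0.005,"dy": 0,"dz": 0,"wx": 0,"wy": 0,"wz": 0,"hand": 0}], squeeze=30)

```text
t: 18.3
eef_pos: [0.554, 0.0155, 0.2682]
eef_rot: [0.708, 0.707, -0.003, -0.003]
contact_force: [-14.3, -2.0, 11.9]
gripper_width: 0.285
```

```bash
python3 f.py
```

```text
t 18.3 r 0.0526 ang 94.0 F [-14.3  -2.   11.9] Ftan 14.4 Frad -1.0 M [-0.21  2.3   0.08]
```

14.4 N, 1.57 times free, so about 85 to 100 N by both the force rise and the angle past contact. That's well inside the window. Release and withdraw upward.

send_rows(deltas=[{"dx": 0.004,"dy": 0,"dz": 0,"wx": 0,"wy": 0,"wz": 0,"hand": 1},{"dx": 0.004,"dy": 0,"dz": 0,"wx": 0,"wy": 0,"wz": 0,"hand": 1},{"dx": 0.004,"dy": 0,"dz": 0,"wx": 0,"wy": 0,"wz": 0,"hand": 1},{"dx": 0.004,"dy": 0,"dz": 0,"wx": 0,"wy": 0,"wz": 0,"hand": 1},{"dx": 0.004,"dy": 0,"dz": 0.02,"wx": 0,"wy": 0,"wz": 0,"hand": 1},{"dx": 0.004,"dy": 0,"dz": 0.06,"wx": 0,"wy": 0,"wz": 0,"hand": 1},{"dx": 0.004,"dy": 0,"dz": 0.1,"wx": 0,"wy": 0,"wz": 0,"hand": 1},{"dx": 0.004,"dy": 0.05,"dz": 0.12,"wx": 0,"wy": 0,"wz": 0,"hand": 1},{"dx": 0.004,"dy": 0.1,"dz": 0.12,"wx": 0,"wy": 0,"wz": 0,"hand": 1},{"dx": 0.004,"dy": 0.15,"dz": 0.12,"wx": 0,"wy": 0,"wz": 0,"hand": 1},{"dx": 0.004,"dy": 0.2,"dz": 0.12,"wx": 0,"wy": 0,"wz": 0,"hand": 1},{"dx": 0.004,"dy": 0.2,"dz": 0.12,"wx": 0,"wy": 0,"wz": 0,"hand": 1}], squeeze=30)

```text
t: 19.8
eef_pos: [0.5629, 0.2198, 0.3866]
eef_rot: [0.706, 0.709, 0.0, -0.001]
contact_force: [0.1, -0.1, -0.3]
gripper_width: 1.002
```

```bash
python3 - <<'E'
from h import *
s=state();print(s['t'],s['eef_pos'],s['contact_force'])
a=snap('side','side10')['color'];b=snap('top','top10')['color']
cv2.imwrite('pics/c10.png',np.hstack([cv2.resize(a[80:280,200:400],(400,400),interpolation=2),cv2.resize(b[100:300,200:400],(400,400),interpolation=2)])[:,:,::-1])
from blk import blk
blk('side10');blk('top10')
E
```

```text
19.8 [0.56287147 0.21977728 0.38655954] [ 0.06327772 -0.10164892 -0.30933117]
side10 1225 plane slopes [ 0.053 -0.007] z 0.0446 rect [556.9  12.4] [200.7  64. ] 89.58 x 0.5253 0.5895 y -0.0877 0.113
top10 453 plane slopes [0.005 0.003] z 0.0436 rect [561.8  35.7] [153.5  53.8] 80.94 x 0.5283 0.5893 y -0.0368 0.1108
```

View pics/c10.png

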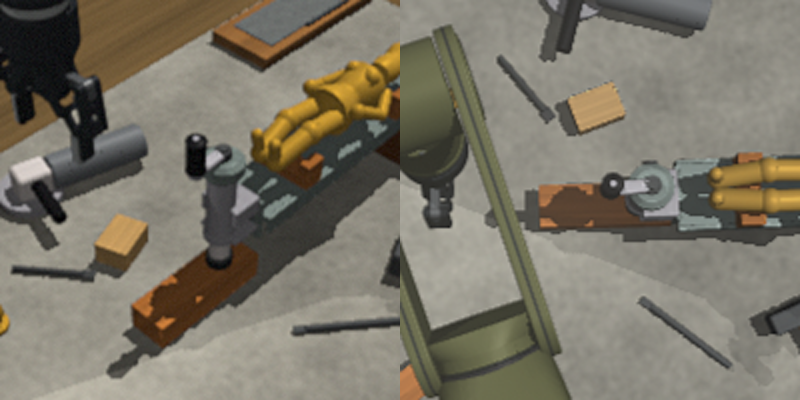

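The crank stands where it was left, the block hasn't moved, the arm is clear (0 N), and the other items are in place. Hand in.

```bash
python3 -c "
from bench import close_job
print(close_job())"
```

```text
the job is handed in; nothing more can be done
None
```

The packing block is under the jack's foot with the foot bearing on it, and I've let go of the crank and handed the job in at about 20 s. `close_job()` gives no verdict, so the bearing force below is an estimate, not a reading.

- **Block:** I laid the 200 mm timber flat along the bed line. In the side view after release its centre was about 1 mm to the side of the jack axis and 50 mm along, with its top at 44.6 mm. It had not moved when I looked again after winding.
- **Crank:** I wound it clockwise about 1.7 turns. It took 8.2 to 9.6 N when free and 14.4 N at the last reading, about 1.57 times the free load.
- **Bearing force:** I estimate 85 to 100 N. The force rise points to the lower figure and the angle wound past contact to the higher.
- **Left clear:** The gripper read about 0 N after withdrawing. In the last pictures the offcut, chisels and mallet looked unmoved, but I did not measure them. I did not re-check the finial closely.

**Checks that disagreed:**
- One reading during the final steps was 13.2 N, where the trend predicted about 14.5 N. I put it down to noise, wound 5° more and read again.
- The last top-view outline of the block was partly hidden by the crank, so its size and angle there were unreliable. I relied on the side view instead.
- My first move call was refused and moved nothing. The next, with every field written in each row, was accepted.

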